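Open the latched parts cabinet on the watchmaker's bench

TASK

Open the small grey steel parts cabinet: lift its paddle handle until the hidden pawl has let go, feeling for its end stop and never straining the latch, and with the paddle still held up swing the door gently open, to 65 degrees or more. Then let go, so that the door stays open and the paddle drops back to rest, and leave the other things on the bench and on the cabinet where they stand.

Things in the scene. Friction and masses are not known exactly. Their poses are not given: they have to be found in the camera images.
- cabinet: Grey sheet-steel cabinet, 160 deep x 180 wide x 200 mm high, fixed to the bench. Origin: centre of its underside. Its own x points from the door to the back, y along the front towards the hinge edge, z up. The door covers the front (-x) and is 12 mm thick, 180 wide, 178 high, from 20 mm above the bench.
- door_hinge (a point): Point on the door's vertical hinge axis (in mid-thickness of the door) at the door's lower edge, 86 mm ahead (-x) and 90 mm to +y of the cabinet's origin. It turns with the door: its -y axis runs along the door to the free edge, its -x axis points out of the door's outer face.
- door (a joint): Door angle in rad: 0 shut, grows as the free edge swings outwards (clockwise from above), hard stop at 1.65. The hinge is a little stiff (0.1 N m) and stays where it is left; no spring.
- paddle_grip (a point): Where to take the paddle: a plain steel blade, 24 mm wide (along the door), 7 mm thick, sticking out level from the door's upper free corner, 160 mm above the bench; a round 12 mm bead ends it 76 mm from the pivot. Point: mid-blade, 54 mm from the pivot, 48 mm off the door. +x to the door, y along the pivot, z up at rest; turns with it. Pinch its width from above; it can pivot between the pads.
- paddle (a joint): Paddle angle, rad: 0 at rest (level), grows as the outer end is lifted. Pivot along the door, in its mid-thickness, 135 mm from the hinge axis. Return spring 0.1 N m at rest, 0.22 at 0.6 rad (2 to 4 N at the grip). The pawl lets go unseen between 0.15 and 0.6 rad, never the same; 0.06 rad later (3 mm of lift) comes a rubbery stop, (about 10 N per mm at the grip): lift no further once it is felt.
- pawl: Hidden steel pawl, 10 x 14 x 30 mm, inside the door behind the paddle; origin: centre of its top. Lifting the paddle slides it down, 40 mm per rad. Shut, it hooks behind a fixed keeper lip with 2 mm play; keep it down until the door is 0.2 rad open, past the lip. Pulling before it is free or lifting against the stop loads it: it stands 20 N (18 N of lift at the grip, or 20 N of pull).
- oil_bottle: Bystander: amber glass oil bottle, 28 mm across, 62 mm high; origin under its centre.
- loupe: Bystander: black eye loupe, a blunt cone 34 mm across, 34 mm high; origin under its centre.
- dish: Bystander: shallow brass bowl, 68 mm across, 22 mm high; origin under its centre.
- movement_ring: Bystander: aluminium movement ring, 44 mm across, 12 mm high; origin under its centre.
- jar: Bystander: glass jar with metal cap, 48 mm across, 45 mm high, standing on the cabinet's top towards the back; origin under its centre.
- screwdriver: Bystander: small brass-handled screwdriver, 140 mm long, lying on the bench.
- parts_tray: Bystander: wooden divided parts tray, 100 x 140 x 22 mm, on the bench; origin under its centre.

How it is judged:
On the way, in this order (a step that is already met when the one before it is completed fails the run):
1. the paddle is lifted while the door is still shut (value of joint paddle above 0.13 rad and value of joint door below 0.05 rad), for 0.1 s.
2. the door is drawn past the latch, the paddle held up until there (value of joint door above 0.2 rad and value of joint paddle above 0.1 rad).
At the end, for the whole second after the job is handed in: The door stands still, open by at least 60 degrees (1.05 rad), and the paddle is back at rest (under 0.06 rad) (value of joint door above 1.05 rad and value of joint paddle below 0.06 rad and velocity of joint door between -0.03 and 0.03 rad/s); the robot touches nothing.
It fails at once if the latch is strained: more than 20 N on the pawl (contact force between pawl and anything else above 20 N).
It fails at once if the door is flung: faster than 1.5 rad/s (velocity of joint door above 1.5 rad/s).
It fails at once if a bystander is moved by more than 30 mm (distance of any of oil_bottle, loupe, dish, movement_ring, jar, screwdriver, parts_tray from where it was at the start of the episode above 0.03 m).
It also fails if it takes over 72 s, if anything falls off the work surface, if the arm or the gripper's body presses on something with over 40 N, if the wrist force passes 120 N, or if a joint passes its speed limit or range.

ROBOT

A 6-joint arm with a two-finger parallel gripper is mounted at the origin on the work surface. World frame = base frame: x ahead of the robot, y to its left, z up, the work surface at z = 0. Lengths are in m, angles in rad, forces in N, time in s.
With the tool pointing down it reaches from about 0.3 to 0.875 m from the base axis. Payload 6.4 kg.
Tool frame: the origin (TCP) lies at the very end of the fingers, on their centre line; the grasp point (between the pads) lies 19 mm behind it (arm.tcp_to_grasp is the distance from the TCP to the grasp point, in m); z points along the fingers, x is the direction in which the jaws open and shut, and the axes are right-handed (so a half turn about z gives the same grasp; the last joint's range is limited). The gripper opens to 88 mm and grips with 3 to 60 N. Pads are 18 mm wide; open, the fingers measure 123 mm over their backs; the gripper's body (75 mm by 187 mm) begins 45 mm behind the grasp point.
Start: joints at [-1.31, 0.181, 1.607, -0, 1.354, -0.206], TCP at [0.259, -0.513, 0.239] pointing down, gripper open.
Joint ranges: [-2.99, 2.99], [-0.89, 2.07], [0.3, 2.58], [-1.14, 4.28], [0, 2.63], [-3.12, 3.12]. Speed limits (rad/s): [2.57, 2.57, 3.01, 3.14, 3.14, 3.14].

INTERFACE

Orientations are given as a unit quaternion [x, y, z, w].
In Python, from cell import arm, vision, order gives the robot as it stands. The module is installed in compiled form; this text tells all that it offers.
- The arm moves only by the tool carry_out, never from a script. Its argument "series" is a list that holds one entry, the list of rows, each a list of 6 numbers: the shift along the tool's x, y, z normalised to -1 to 1, where 1 is 10 cm, then the turn, a rotation vector about the tool's x, y, z normalised to -1 to 1, where 1 is 2 rad. A call has exactly 10 rows; each row is the pose to reach, as a shift and turn from the pose commanded when the call began, along the tool's axes at that moment; what a row does not reach only later rows make up. A row lasts 1/8 s, in which the tool goes at most 62.5 mm and 10.7 degrees, less where a joint would pass 70% of its speed; a pose out of reach is approached as far as the arm can. A call with a number of a shift or a turn outside -1 to 1 is refused whole. A call with a gripper value outside its range is refused whole. "fingers" is the opening, from -1 (shut) to 1 (fully open), set as the call begins (left out, the last holds). The fingers move at their own pace and stop on an object; the grip force is fixed at half the most. Time passes only in rows, so rows that repeat a pose let the fingers close, or fill a call up. It gives the time, the measured TCP pose, the force and the opening at its end, in the units of the state.
- arm.state(): the state, without advancing time (a new reading comes with each control period).
- vision.camera(name): name is "scene" or "side" or "wrist"; returns a dict with "img" (480x640x3 uint8, red, green, blue), "camera_matrix" (3x3 intrinsics, pixels), "rvec" (rotation vector, rad) and "tvec" (3), from world to camera coordinates, as OpenCV has them; the wrist camera has in their place "hand_eye" (4x4, takes a point from camera to tool coordinates, whose origin is the TCP and whose axes are the tool frame's). Camera axes: x right, y down, z forward; pixel columns grow to the right and rows downward; lengths in m; the calibration is good to about 2 mm. A picture is of the moment at which its call begins: read the wrist's pose just before it. There is no depth.
- order.sign_off(): hands the job in, once; it reports no verdict.
The state is a dict: "clock": time; "joint_positions": joint angles; "qvel": joint speeds; "joint_torque": joint torques, N m; "tool_pos": TCP position; "tool_rot": TCP orientation; "ft_force": force on the tool from outside, world axes, zero at the start; "wrist_torque": the same for the moment, N m; "opening": opening from 0.0 (shut) to 1.0 (fully open).
Only numpy, scipy, OpenCV 4.12 (cv2) and the standard library are available. Lean on these libraries where they do the work, as an engineer would, in place of code of your own. Each camera call takes 0.05 s, during which the arm holds its last target.

## Working session

There is one attempt and no reset: what is moved stays moved. The work goes in short steps, Python scripts to look and compute and a tool call to move; the robot and the scene stay as the last step left them, time stands still between calls to the robot, and variables do not carry over. Pictures are saved under pics/ and viewed, and the job is handed in when it is done.

Besides the shell and the picture viewer there is one more tool, called after ">>>" as a command line: name --argument value ..., lists and objects as JSON in quotes. carry_out: Moves the arm, as the interface text tells. Its arguments: {"type":"object","properties":{"series":{"type":"array","items":{"type":"array","items":{"type":"array","items":{"type":"number","minimum":-1,"maximum":1}}}},"fingers":{"type":"number"}},"required":["series"]}

```bash
mkdir -p pics; python3 - <<'E'
from cell import arm, vision, order
import cv2, numpy as np
s=arm.state(); print({k:np.round(v,3).tolist() for k,v in s.items()}, arm.tcp_to_grasp)
for n in ("scene","side","wrist"):
    c=vision.camera(n); cv2.imwrite(f"pics/{n}0.png",c["img"][:,:,::-1])
    print(n,{k:np.round(v,4).tolist() for k,v in c.items() if k!="img"})
E
```

```text
{'clock': 0.0, 'joint_positions': [-1.31, 0.182, 1.608, -0.0, 1.354, -0.206], 'qvel': [-0.001, 0.0, -0.001, -0.001, -0.0, -0.002], 'joint_torque': [0.001, -43.388, -34.184, 0.07, 0.038, -0.0], 'tool_pos': [0.259, -0.513, 0.238], 'tool_rot': [0.851, -0.524, -0.001, -0.001], 'ft_force': [-1.257, 0.247, -0.342], 'wrist_torque': [0.003, 0.035, 0.042], 'opening': 0.999} 0.0187
scene {'camera_matrix': [[610.5479, 0.0, 307.8072], [0.0, 610.5479, 239.7224], [0.0, 0.0, 1.0]], 'rvec': [1.0611, 2.1902, -1.1657], 'tvec': [0.1761, -0.1485, 1.5536]}
side {'camera_matrix': [[580.1681, 0.0, 316.6855], [0.0, 580.1681, 241.2436], [0.0, 0.0, 1.0]], 'rvec': [0.4317, -2.5094, 1.4744], 'tvec': [0.5322, 0.1113, 1.2922]}
wrist {'camera_matrix': [[403.6875, 0.0, 317.7163], [0.0, 403.6875, 244.8387], [0.0, 0.0, 1.0]], 'hand_eye': [[1.0, -0.0006, 0.0006, 0.0004], [0.0004, 0.9632, 0.2686, -0.0693], [-0.0008, -0.2686, 0.9632, -0.1455], [0.0, 0.0, 0.0, 1.0]]}
```

View pics/scene0.png

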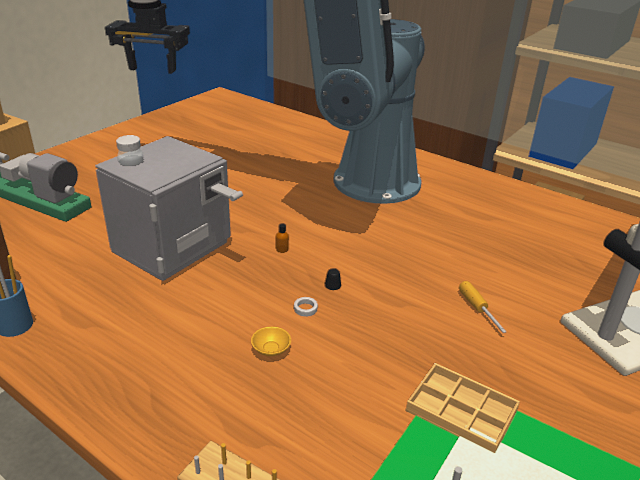

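View pics/side0.png

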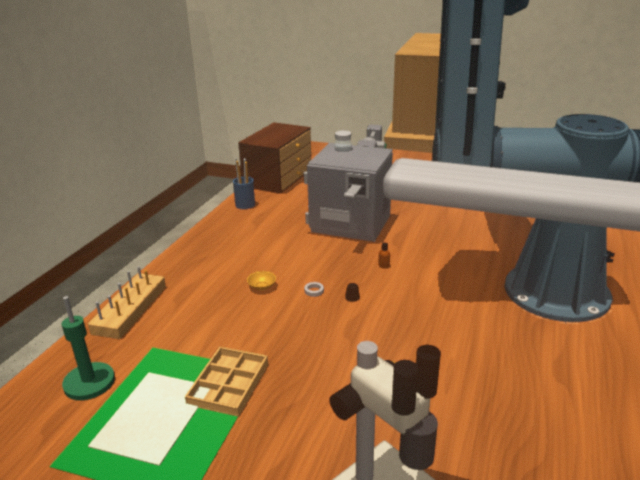

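View pics/wrist0.png

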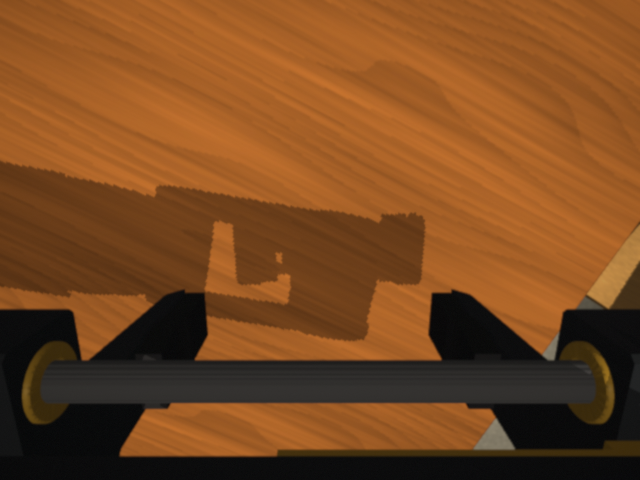

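The scene view shows the cabinet at about (165,205), with the paddle at (222,190) and the oil bottle at (282,240). The side view shows the paddle at (355,188). I'll enlarge both to get corners.

```bash
python3 - <<'E'
import cv2
a=cv2.imread("pics/scene0.png")[120:290,85:305]; cv2.imwrite("pics/sc_crop.png",cv2.resize(a,None,fx=3.5,fy=3.5,interpolation=cv2.INTER_CUBIC))
a=cv2.imread("pics/side0.png")[120:310,240:410]; cv2.imwrite("pics/si_crop.png",cv2.resize(a,None,fx=3,fy=3,interpolation=cv2.INTER_CUBIC))
E
```

```text
(no output)
```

View pics/sc_crop.png

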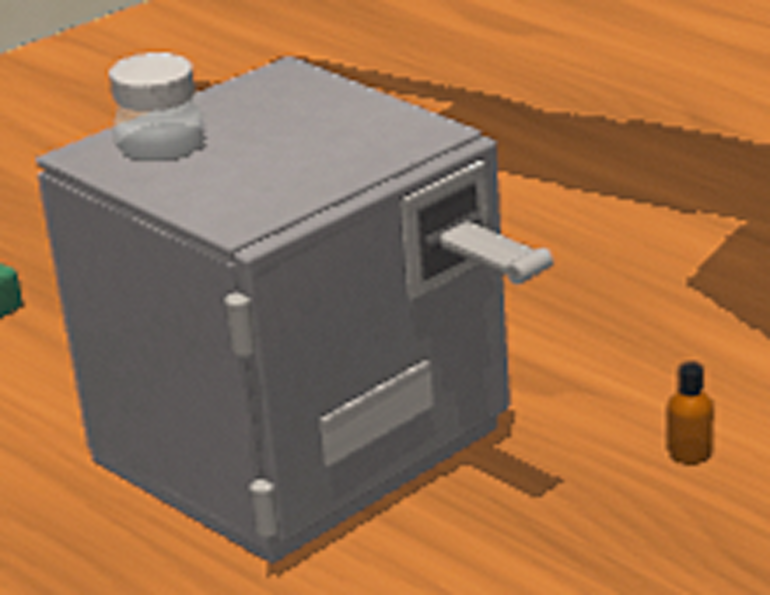

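View pics/si_crop.png

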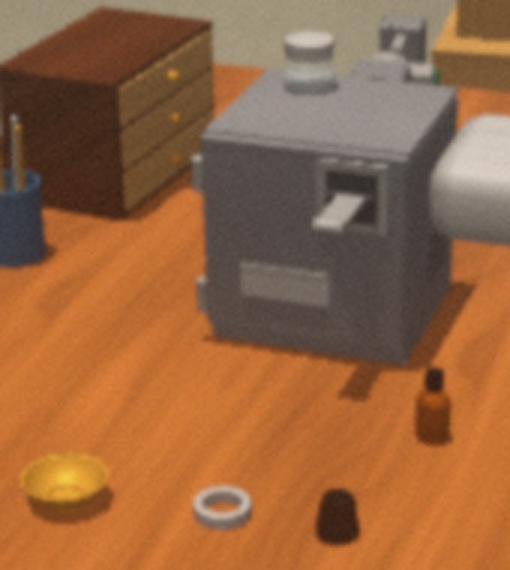

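```bash
cat > h.py <<'E'
import cv2, numpy as np, json
from cell import arm, vision
from scipy.spatial.transform import Rotation as R
K={"scene":([[610.5479,0,307.8072],[0,610.5479,239.7224],[0,0,1]],[1.0611,2.1902,-1.1657],[0.1761,-0.1485,1.5536]),
"side":([[580.1681,0,316.6855],[0,580.1681,241.2436],[0,0,1]],[0.4317,-2.5094,1.4744],[0.5322,0.1113,1.2922])}
def ray(n,uv):
    k,r,t=K[n]; k=np.array(k); Rm=R.from_rotvec(r).as_matrix(); c=-Rm.T@np.array(t)
    d=Rm.T@np.linalg.inv(k)@np.array([uv[0],uv[1],1.]); return c,d/np.linalg.norm(d)
def onz(n,uv,z):
    c,d=ray(n,uv); return c+d*(z-c[2])/d[2]
def tri(rs):
    A=0;b=0
    for c,d in rs:
        P=np.eye(3)-np.outer(d,d); A=A+P; b=b+P@c
    p=np.linalg.solve(A,b); return p,[np.linalg.norm((np.eye(3)-np.outer(d,d))@(p-c)) for c,d in rs]
def proj(n,p):
    k,r,t=K[n]; return cv2.projectPoints(np.array(p,float).reshape(-1,3),np.array(r),np.array(t),np.array(k),None)[0].reshape(-1,2)
def wray(uv,c,pos,quat):
    H=c["hand_eye"]; d=H[:3,:3]@np.linalg.inv(c["camera_matrix"])@np.array([uv[0],uv[1],1.])
    Q=R.from_quat(quat).as_matrix(); d=Q@d; return Q@H[:3,3]+pos, d/np.linalg.norm(d)
E
python3 - <<'E'
from h import *
sc=lambda u,v:(85+u/3.5,120+v/3.5); si=lambda u,v:(240+u/3,120+v/3)
for n in K: print(n,ray(n,(320,240))[0])
C={}
for nm,uv in dict(backfree=(290,57),frontfree=(495,142),fronthinge=(238,258),backhinge=(38,162)).items():
    print(nm,onz("scene",sc(*uv),0.2))
for nm,uv in dict(fronthinge=(207,137),frontfree=(405,157),backfree=(457,88)).items():
    print("side",nm,onz("side",si(*uv),0.2))
print("bead",tri([ray("scene",sc(530,264)),ray("side",si(330,218))]))
print("bladeroot",tri([ray("scene",sc(452,232)),ray("side",si(357,200))]))
for nm,a,b in (("bottle",(690,460),(433,440)),):
    print(nm,onz("scene",sc(*a),0),onz("side",si(*b),0))
print("loupe",onz("scene",(333,286),0),"ring",onz("scene",(306,308),0),"dish",onz("scene",(271,352),0))
E
```

```text
scene [1.21294157 0.68734923 0.72322902]
side [0.10924252 1.18948302 0.7338948 ]
backfree [ 0.44729933 -0.2516823   0.2       ]
frontfree [ 0.45150068 -0.07998178  0.2       ]
fronthinge [ 0.62879367 -0.08573912  0.2       ]
backhinge [ 0.62728846 -0.24860721  0.2       ]
side fronthinge [ 0.61060948 -0.07423998  0.2       ]
side frontfree [ 0.44219439 -0.08001001  0.2       ]
side backfree [ 0.44079098 -0.24827495  0.2       ]
bead (array([ 0.48799675, -0.02234873,  0.16223565]), [np.float64(0.0026512846502665987), np.float64(0.002651284650266651)])
bladeroot (array([ 0.48336733, -0.08519406,  0.15499495]), [np.float64(3.865878166147028e-05), np.float64(3.865878166138487e-05)])
bottle [0.39716138 0.01518035 0.        ] [0.38733418 0.01656991 0.        ]
loupe [0.42588421 0.16675164 0.        ] ring [0.51166527 0.16679914 0.        ] dish [0.64032264 0.19167605 0.        ]
```

>>> carry_out --series '[[[-0.1, -0.1, -0.2, 0, 0, 0], [-0.2, -0.25, -0.5, 0, 0, 0], [-0.4, -0.4, -0.8, 0, 0, 0], [-0.5, -0.6, -1, 0, 0, 0], [-0.6, -0.8, -1, 0, 0, 0], [-0.8, -1, -1, 0, 0, 0], [-0.8, -1, -1, 0, 0, -0.07], [-0.8, -1, -1, 0, 0, -0.14], [-0.8, -1, -1, 0, 0, -0.2], [-0.8, -1, -1, 0, 0, -0.25]]]'

```text
clock: 1.4
tool_pos: [0.3122, -0.3962, 0.3369]
tool_rot: [0.955, -0.296, -0.001, -0.001]
ft_force: [-0.7, -0.5, 0.1]
opening: 1.0
```

>>> carry_out --series '[[[0, -0.1, -0.05, 0, 0, 0], [-0.05, -0.3, -0.1, 0, 0, 0], [-0.1, -0.5, -0.2, 0, 0, 0], [-0.15, -0.7, -0.2, 0, 0, 0], [-0.2, -0.9, -0.2, 0, 0, 0], [-0.2, -1, -0.2, 0, 0, 0], [-0.2, -1, -0.2, 0, 0, 0], [-0.2, -1, -0.2, 0, 0, 0], [-0.2, -1, -0.2, 0, 0, 0], [-0.2, -1, -0.2, 0, 0, 0]]]'

```text
clock: 2.65
tool_pos: [0.3522, -0.3038, 0.3586]
tool_rot: [0.955, -0.298, -0.0, -0.0]
ft_force: [0.1, 1.0, 0.1]
opening: 1.001
```

>>> carry_out --series '[[[0, -0.2, 0, 0, 0, 0], [-0.05, -0.4, 0, 0, 0, 0], [-0.1, -0.6, 0, 0, 0, 0], [-0.15, -0.8, 0, 0, 0, 0], [-0.2, -1, 0, 0, 0, 0], [-0.2, -1, 0, 0, 0, -0.06], [-0.2, -1, 0, 0, 0, -0.12], [-0.2, -1, 0, 0, 0, -0.18], [-0.2, -1, 0, 0, 0, -0.24], [-0.2, -1, 0, 0, 0, -0.28]]]'

```text
clock: 3.9
tool_pos: [0.3927, -0.21, 0.3587]
tool_rot: [1.0, -0.021, -0.0, -0.0]
ft_force: [0.6, 0.2, 0.6]
opening: 0.999
```

>>> carry_out --series '[[[0.1, -0.2, 0, 0, 0, 0], [0.2, -0.4, 0, 0, 0, 0], [0.3, -0.6, 0, 0, 0, 0], [0.4, -0.8, 0, 0, 0, 0], [0.5, -1, 0, 0, 0, 0], [0.5, -1, 0, 0, 0, 0], [0.5, -1, 0, 0, 0, 0], [0.5, -1, 0, 0, 0, 0], [0.5, -1, 0, 0, 0, 0], [0.5, -1, 0, 0, 0, 0]]]'

```text
clock: 5.15
tool_pos: [0.447, -0.1123, 0.3587]
tool_rot: [1.0, -0.022, 0.0, 0.0]
ft_force: [0.2, 0.1, -0.7]
opening: 1.002
```

>>> carry_out --series '[[[0.1, -0.2, 0, 0, 0, 0], [0.2, -0.4, 0, 0, 0, 0], [0.3, -0.6, 0, 0, 0, 0], [0.4, -0.8, 0, 0, 0, 0], [0.5, -1, 0, 0, 0, 0], [0.5, -1, 0, 0, 0, 0], [0.5, -1, 0, 0, 0, 0], [0.5, -1, 0, 0, 0, 0], [0.5, -1, 0, 0, 0, 0], [0.5, -1, 0, 0, 0, 0]]]'

```text
clock: 6.4
tool_pos: [0.5014, -0.0147, 0.3588]
tool_rot: [1.0, -0.022, 0.0, 0.0]
ft_force: [-0.1, -0.2, -0.4]
opening: 1.0
```

```bash
cat > snap.py <<'E'
import sys; from h import *
tag=sys.argv[1]
s=arm.state(); print({k:np.round(s[k],4).tolist() for k in ("clock","tool_pos","tool_rot","ft_force","wrist_torque","joint_positions","opening")})
for n in sys.argv[2:]:
    s=arm.state(); c=vision.camera(n); cv2.imwrite(f"pics/{n}{tag}.png",c["img"][:,:,::-1])
    if n=="wrist": np.savez(f"w{tag}.npz",pos=s["tool_pos"],quat=s["tool_rot"],hand_eye=c["hand_eye"],camera_matrix=c["camera_matrix"])
E
python3 snap.py 1 wrist scene
```

```text
{'clock': 6.4, 'tool_pos': [0.5014, -0.0147, 0.3588], 'tool_rot': [0.9998, -0.0223, 0.0001, 0.0001], 'ft_force': [-0.0773, -0.2326, -0.414], 'wrist_torque': [-0.0409, -0.0563, -0.0083], 'joint_positions': [-0.2663, -0.0635, 1.6245, -0.0001, 1.5804, -0.2217], 'opening': 0.9998}
```

View pics/wrist1.png

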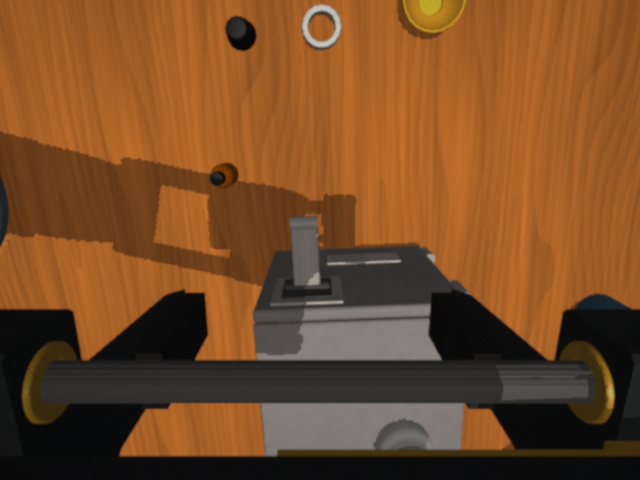

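View pics/scene1.png

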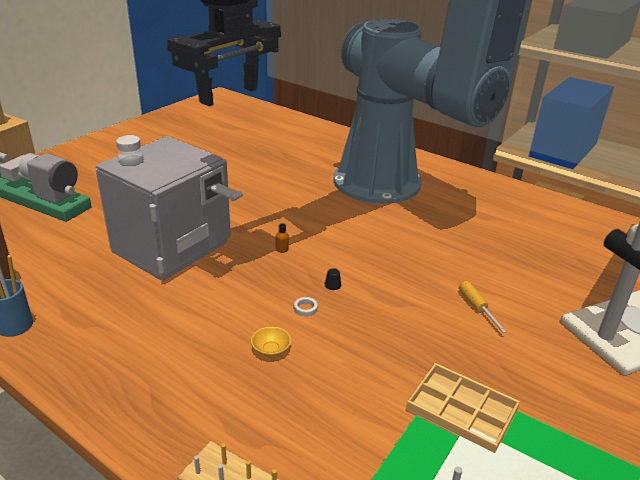

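The wrist view shows the paddle running from (305,218) to (307,287) and the door's top edge around row 320. I'll zoom in to read edges.

```bash
python3 - <<'E'
import cv2
a=cv2.imread("pics/wrist1.png")[200:350,240:480]; cv2.imwrite("pics/w1c.png",cv2.resize(a,None,fx=3.3,fy=3.3,interpolation=cv2.INTER_CUBIC))
E
```

```text
(no output)
```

View pics/w1c.png

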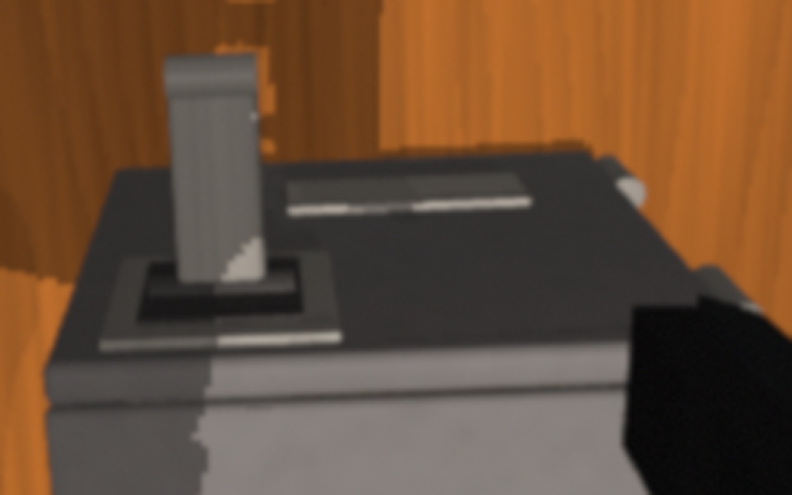

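```bash
python3 - <<'E'
from h import *
w=np.load("w1.npz")
def wz(u,v,z):
    c,d=wray((240+u/3.3,200+v/3.3),w,w["pos"],w["quat"]); return c+d*(z-c[2])/d[2]
for n,u,v,z in [("fedgeL",52,366,.198),("fedgeR",630,345,.198),("gapL",52,408,.199),("gapR",630,386,.199),
 ("bl_rootL",180,280,.1635),("bl_rootR",265,280,.1635),("bl_tipL",172,100,.1635),("bl_tipR",258,97,.1635),("beadfarL",166,62,.163),("beadfarR",255,57,.163),("blade_beadstart",215,95,.1635)]:
    print(n,np.round(wz(u,v,z),4))
sc=lambda u,v:(85+u/3.5,120+v/3.5); si=lambda u,v:(240+u/3,120+v/3)
wr=lambda u,v:wray((240+u/3.3,200+v/3.3),w,w["pos"],w["quat"])
print("beadtopR 3view", tri([wr(255,62),ray("scene",sc(548,252)),]))
print("bead", tri([wr(210,70),ray("scene",sc(530,264)),ray("side",si(328,220))]))
E
```

```text
fedgeL [ 0.4476 -0.0858  0.198 ]
fedgeR [ 0.5919 -0.0866  0.198 ]
gapL [ 0.4468 -0.0968  0.199 ]
gapR [ 0.5919 -0.0973  0.199 ]
bl_rootL [ 0.4783 -0.0776  0.1635]
bl_rootR [ 0.5015 -0.0787  0.1635]
bl_tipL [ 0.4792 -0.0271  0.1635]
bl_tipR [ 0.5018 -0.0273  0.1635]
beadfarL [ 0.4782 -0.0169  0.163 ]
beadfarR [ 0.5015 -0.0167  0.163 ]
blade_beadstart [ 0.4906 -0.0262  0.1635]
beadtopR 3view (array([ 0.4970699 , -0.00928176,  0.17631185]), [np.float64(0.0073460498843067185), np.float64(0.007346049884306706)])
bead (array([ 0.48925534, -0.02029057,  0.1622448 ]), [np.float64(0.0006129540206623226), np.float64(0.0014783583550321464), np.float64(0.0019211530028551307)])
```

>>> carry_out --series '[[[-0.05, 0.1, 0.1, 0, 0, 0], [-0.1, 0.23, 0.2, 0, 0, -0.01], [-0.1, 0.23, 0.35, 0, 0, -0.02], [-0.1, 0.23, 0.5, 0, 0, -0.02], [-0.1, 0.23, 0.65, 0, 0, -0.02], [-0.1, 0.23, 0.8, 0, 0, -0.02], [-0.1, 0.23, 0.9, 0, 0, -0.02], [-0.1, 0.23, 1, 0, 0, -0.02], [-0.1, 0.23, 1, 0, 0, -0.02], [-0.1, 0.23, 1, 0, 0, -0.02]]]'

```text
clock: 7.75
tool_pos: [0.4907, -0.0369, 0.2592]
tool_rot: [1.0, -0.002, 0.0, 0.0]
ft_force: [0.2, 0.3, 0.1]
opening: 1.0
```

```bash
python3 snap.py 2 wrist
```

```text
{'clock': 7.75, 'tool_pos': [0.4907, -0.0369, 0.2592], 'tool_rot': [1.0, -0.002, 0.0004, 0.0001], 'ft_force': [0.2163, 0.2738, 0.1095], 'wrist_torque': [-0.0261, -0.0959, 0.0128], 'joint_positions': [-0.3168, -0.0265, 1.7867, 0.0, 1.3807, -0.3129], 'opening': 1.0002}
```

View pics/wrist2.png

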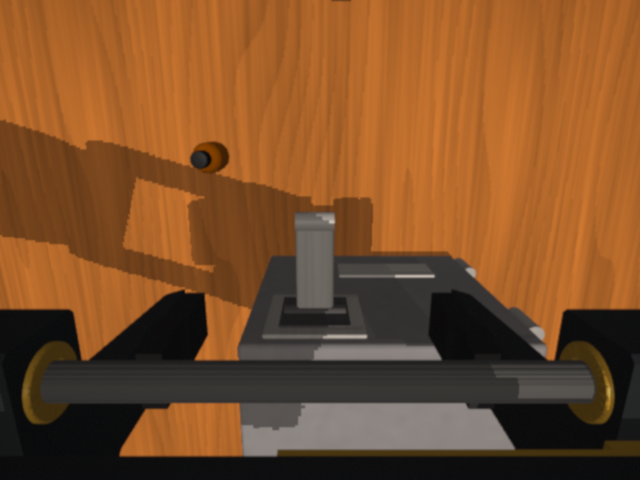

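```bash
python3 - <<'E'
from h import *
w=np.load("w2.npz")
def wz(u,v,z):
    c,d=wray((u,v),w,w["pos"],w["quat"]); return np.round(c+d*(z-c[2])/d[2],4)
g=cv2.cvtColor(cv2.imread("pics/wrist2.png"),cv2.COLOR_BGR2HSV)
for r in (240,260,280,300): print(r,g[r,285:345,1].tolist()) if r==240 else None
for u,v,z in [(296,232,.1635),(333,232,.1635),(297,300,.1635),(333,300,.1635),(315,213,.164),(315,228,.1635),(245,345,.198),(435,345,.198)]: print(u,v,wz(u,v,z))
E
```

```text
240 [192, 194, 191, 192, 194, 194, 192, 193, 195, 181, 125, 53, 28, 26, 26, 26, 26, 26, 26, 28, 26, 26, 26, 26, 25, 26, 26, 28, 25, 28, 27, 27, 25, 27, 28, 25, 26, 26, 28, 28, 25, 28, 26, 26, 26, 24, 25, 27, 59, 139, 182, 191, 192, 189, 194, 194, 195, 196, 192, 192]
296 232 [ 0.4781 -0.0273  0.1635]
333 232 [ 0.5008 -0.0274  0.1635]
297 300 [ 0.4778 -0.0725  0.1635]
333 300 [ 0.5011 -0.0726  0.1635]
315 213 [ 0.4898 -0.0154  0.164 ]
315 228 [ 0.4898 -0.0249  0.1635]
245 345 [ 0.4496 -0.0851  0.198 ]
435 345 [ 0.5581 -0.0857  0.198 ]
```

>>> carry_out --series '[[[-0.01, 0.01, 0.1, 0, 0, 0], [-0.01, 0.01, 0.25, 0, 0, 0], [-0.01, 0.01, 0.4, 0, 0, 0], [-0.01, 0.01, 0.55, 0, 0, 0], [-0.01, 0.01, 0.7, 0, 0, 0], [-0.01, 0.01, 0.8, 0, 0, 0], [-0.01, 0.01, 0.9, 0, 0, 0], [-0.01, 0.01, 1, 0, 0, 0], [-0.01, 0.01, 1, 0, 0, 0], [-0.01, 0.01, 1, 0, 0, 0]]]'

```text
clock: 9.05
tool_pos: [0.4897, -0.0379, 0.159]
tool_rot: [1.0, -0.002, 0.0, 0.0]
ft_force: [0.1, -0.7, 0.9]
opening: 0.998
```

>>> carry_out --series '[[[0, 0, 0.05, 0, 0, 0], [0, 0, 0.1, 0, 0, 0], [0, 0, 0.14, 0, 0, 0], [0, 0, 0.18, 0, 0, 0], [0, 0, 0.18, 0, 0, 0], [0, 0, 0.18, 0, 0, 0], [0, 0, 0.18, 0, 0, 0], [0, 0, 0.18, 0, 0, 0], [0, 0, 0.18, 0, 0, 0], [0, 0, 0.18, 0, 0, 0]]]'

```text
clock: 10.3
tool_pos: [0.4895, -0.0378, 0.1408]
tool_rot: [1.0, -0.002, 0.0, -0.0]
ft_force: [-0.5, -0.3, 0.0]
opening: 1.002
```

```bash
python3 snap.py 3 wrist side scene
```

```text
{'clock': 10.3, 'tool_pos': [0.4895, -0.0378, 0.1408], 'tool_rot': [1.0, -0.002, 0.0, -0.0], 'ft_force': [-0.4881, -0.3201, 0.0026], 'wrist_torque': [-0.0138, -0.108, 0.0664], 'joint_positions': [-0.3195, 0.109, 1.9024, 0.0, 1.1301, -0.3155], 'opening': 1.0018}
```

View pics/wrist3.png

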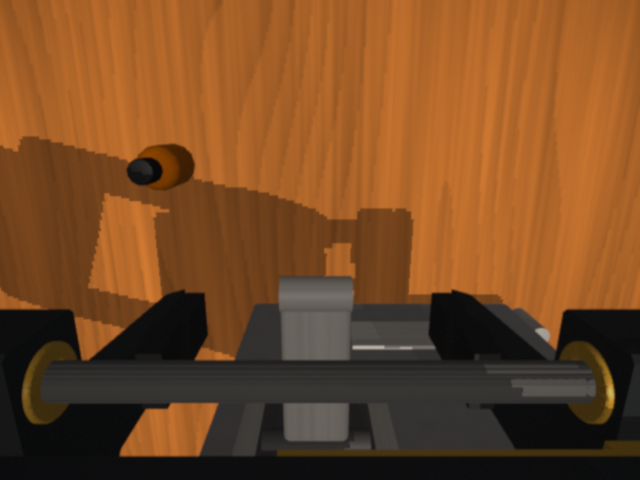

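View pics/side3.png

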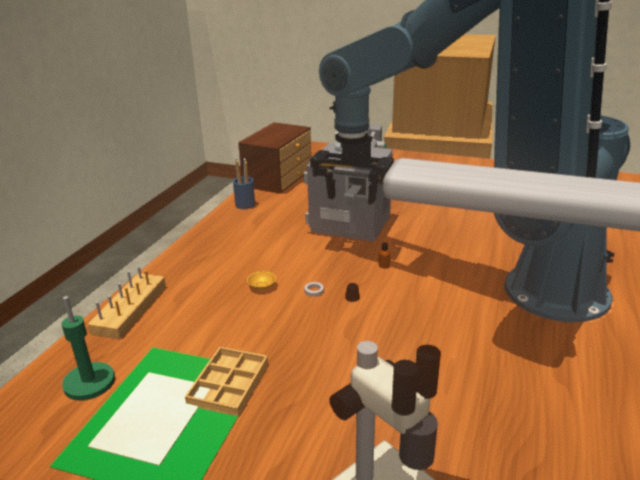

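View pics/scene3.png

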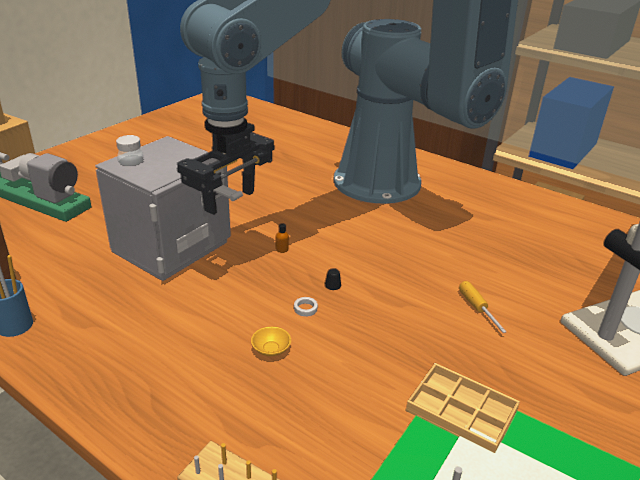

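The blade (wrist columns 282–350) is centred between the fingers. Closing now.

>>> carry_out --series '[[[0, 0, 0, 0, 0, 0], [0, 0, 0, 0, 0, 0], [0, 0, 0, 0, 0, 0], [0, 0, 0, 0, 0, 0], [0, 0, 0, 0, 0, 0], [0, 0, 0, 0, 0, 0], [0, 0, 0, 0, 0, 0], [0, 0, 0, 0, 0, 0], [0, 0, 0, 0, 0, 0], [0, 0, 0, 0, 0, 0]]]' --fingers -1

```text
clock: 11.7
tool_pos: [0.4889, -0.0376, 0.1406]
tool_rot: [1.0, -0.002, -0.001, -0.0]
ft_force: [-5.2, 0.9, 2.7]
opening: 0.258
```

```bash
python3 snap.py 4 wrist
```

```text
{'clock': 11.7, 'tool_pos': [0.4889, -0.0376, 0.1406], 'tool_rot': [1.0, -0.002, -0.0006, -0.0002], 'ft_force': [-5.1526, 0.8661, 2.6918], 'wrist_torque': [0.1558, 0.7283, -0.0817], 'joint_positions': [-0.3194, 0.109, 1.9029, -0.0001, 1.131, -0.3155], 'opening': 0.2581}
```

View pics/wrist4.png

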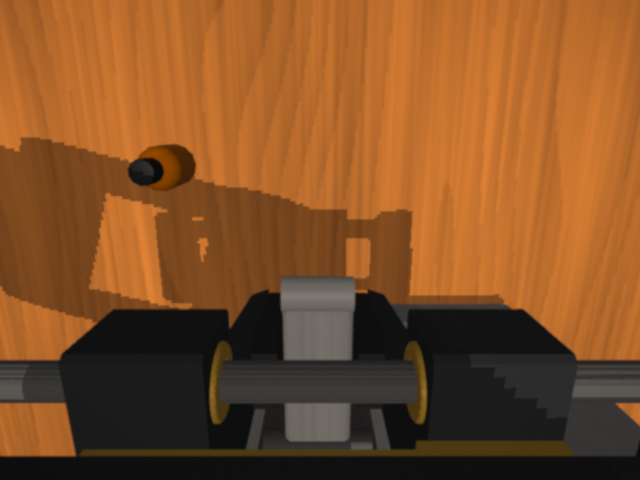

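>>> carry_out --series '[[[-0.005, 0, -0.01, 0, 0, 0], [-0.005, 0, -0.02, 0, 0, 0], [-0.005, 0, -0.03, 0, 0, 0], [-0.005, 0, -0.04, 0, 0, 0], [-0.005, 0.005, -0.05, 0, 0, 0], [-0.005, 0.005, -0.06, 0, 0, 0], [-0.005, 0.005, -0.07, 0, 0, 0], [-0.005, 0.007, -0.08, 0, 0, 0], [-0.005, 0.007, -0.085, 0, 0, 0], [-0.005, 0.007, -0.085, 0, 0, 0]]]'

```text
clock: 13.0
tool_pos: [0.4888, -0.0385, 0.1492]
tool_rot: [1.0, -0.002, -0.0, -0.0]
ft_force: [-2.1, 1.2, -7.2]
opening: 0.263
```

```bash
python3 snap.py 5 side
```

```text
{'clock': 13.0, 'tool_pos': [0.4888, -0.0385, 0.1492], 'tool_rot': [1.0, -0.002, -0.0002, -0.0], 'ft_force': [-2.088, 1.2023, -7.2411], 'wrist_torque': [0.3503, 0.0975, 0.0057], 'joint_positions': [-0.3213, 0.0956, 1.8977, -0.0001, 1.1486, -0.3172], 'opening': 0.2626}
```

>>> carry_out --series '[[[0, 0, -0.005, 0, 0, 0], [0, 0, -0.01, 0, 0, 0], [0, 0.002, -0.015, 0, 0, 0], [0, 0.004, -0.02, 0, 0, 0], [0, 0.004, -0.02, 0, 0, 0], [0, 0.004, -0.02, 0, 0, 0], [0, 0.004, -0.02, 0, 0, 0], [0, 0.004, -0.02, 0, 0, 0], [0, 0.004, -0.02, 0, 0, 0], [0, 0.004, -0.02, 0, 0, 0]]]'

```text
clock: 14.3
tool_pos: [0.4888, -0.0389, 0.1512]
tool_rot: [1.0, -0.002, -0.0, -0.0]
ft_force: [-2.7, 1.6, -7.1]
opening: 0.266
```

>>> carry_out --series '[[[0, 0, -0.005, 0, 0, 0], [0, 0, -0.01, 0, 0, 0], [0, 0.002, -0.015, 0, 0, 0], [0, 0.004, -0.015, 0, 0, 0], [0, 0.004, -0.015, 0, 0, 0], [0, 0.004, -0.015, 0, 0, 0], [0, 0.004, -0.015, 0, 0, 0], [0, 0.004, -0.015, 0, 0, 0], [0, 0.004, -0.015, 0, 0, 0], [0, 0.004, -0.015, 0, 0, 0]]]'

```text
clock: 15.55
tool_pos: [0.4888, -0.0392, 0.1526]
tool_rot: [1.0, -0.002, -0.0, -0.0]
ft_force: [-4.3, 2.7, -5.5]
opening: 0.261
```

>>> carry_out --series '[[[0, 0, -0.005, 0, 0, 0], [0, 0, -0.01, 0, 0, 0], [0, 0.002, -0.015, 0, 0, 0], [0, 0.004, -0.015, 0, 0, 0], [0, 0.004, -0.015, 0, 0, 0], [0, 0.004, -0.015, 0, 0, 0], [0, 0.004, -0.015, 0, 0, 0], [0, 0.004, -0.015, 0, 0, 0], [0, 0.004, -0.015, 0, 0, 0], [0, 0.004, -0.015, 0, 0, 0]]]'

```text
clock: 16.8
tool_pos: [0.4889, -0.0396, 0.1542]
tool_rot: [1.0, -0.002, -0.0, -0.0]
ft_force: [-5.4, 2.3, -6.2]
opening: 0.263
```

>>> carry_out --series '[[[0, 0, -0.005, 0, 0, 0], [0, 0, -0.01, 0, 0, 0], [-0.005, 0.002, -0.015, 0, 0, 0], [-0.005, 0.005, -0.015, 0, 0, 0], [-0.005, 0.005, -0.015, 0, 0, 0], [-0.005, 0.005, -0.015, 0, 0, 0], [-0.005, 0.005, -0.015, 0, 0, 0], [-0.005, 0.005, -0.015, 0, 0, 0], [-0.005, 0.005, -0.015, 0, 0, 0], [-0.005, 0.005, -0.015, 0, 0, 0]]]'

```text
clock: 18.05
tool_pos: [0.4887, -0.0402, 0.1559]
tool_rot: [1.0, -0.002, 0.0, -0.0]
ft_force: [0.9, 4.5, -5.6]
opening: 0.261
```

>>> carry_out --series '[[[0, 0, -0.005, 0, 0, 0], [0, 0, -0.01, 0, 0, 0], [0, 0.002, -0.015, 0, 0, 0], [0, 0.005, -0.015, 0, 0, 0], [0, 0.005, -0.015, 0, 0, 0], [0, 0.005, -0.015, 0, 0, 0], [0, 0.005, -0.015, 0, 0, 0], [0, 0.005, -0.015, 0, 0, 0], [0, 0.005, -0.015, 0, 0, 0], [0, 0.005, -0.015, 0, 0, 0]]]'

```text
clock: 19.3
tool_pos: [0.4887, -0.0404, 0.1568]
tool_rot: [1.0, -0.002, 0.0, -0.0]
ft_force: [3.4, 5.4, -12.0]
opening: 0.262
```

Fz jumped from about -6 to -12 N and the tool rose only 0.9 of the 1.5 mm commanded, so that is the end stop, at about 16 mm of lift (0.31 rad). I'll ease off 0.4 mm and gently test-pull the door about 0.03 rad.

>>> carry_out --series '[[[0, 0, 0.004, 0, 0, 0], [0.002, -0.005, 0.004, 0, 0, 0.002], [0.004, -0.01, 0.004, 0, 0, 0.004], [0.006, -0.015, 0.004, 0, 0, 0.006], [0.008, -0.02, 0.004, 0, 0, 0.008], [0.01, -0.025, 0.004, 0, 0, 0.01], [0.012, -0.03, 0.004, 0, 0, 0.012], [0.013, -0.035, 0.004, 0, 0, 0.014], [0.015, -0.04, 0.004, 0, 0, 0.015], [0.015, -0.04, 0.004, 0, 0, 0.015]]]'

```text
clock: 20.55
tool_pos: [0.4901, -0.0369, 0.1568]
tool_rot: [1.0, -0.017, 0.0, 0.0]
ft_force: [2.6, -3.1, -11.9]
opening: 0.263
```

>>> carry_out --series '[[[0.002, -0.005, 0.004, 0, 0, 0.002], [0.004, -0.01, 0.004, 0, 0, 0.004], [0.006, -0.015, 0.004, 0, 0, 0.006], [0.008, -0.02, 0.004, 0, 0, 0.008], [0.01, -0.025, 0.004, 0, 0, 0.01], [0.012, -0.03, 0.004, 0, 0, 0.012], [0.013, -0.035, 0.004, 0, 0, 0.014], [0.015, -0.04, 0.004, 0, 0, 0.015], [0.015, -0.04, 0.004, 0, 0, 0.015], [0.015, -0.04, 0.004, 0, 0, 0.015]]]'

```text
clock: 21.8
tool_pos: [0.4918, -0.0328, 0.1565]
tool_rot: [0.999, -0.032, 0.0, -0.0]
ft_force: [3.0, -0.7, -7.3]
opening: 0.262
```

```bash
python3 snap.py 6 scene wrist; python3 - <<'E'
import cv2
a=cv2.imread("pics/scene6.png")[120:290,85:305]; cv2.imwrite("pics/sc6_crop.png",cv2.resize(a,None,fx=3.5,fy=3.5,interpolation=cv2.INTER_CUBIC))
E
```

```text
{'clock': 21.8, 'tool_pos': [0.4918, -0.0328, 0.1565], 'tool_rot': [0.9995, -0.032, 0.0003, -0.0], 'ft_force': [3.0233, -0.6697, -7.2884], 'wrist_torque': [0.0559, -0.5251, 0.0908], 'joint_positions': [-0.308, 0.0904, 1.8865, 0.0002, 1.1642, -0.2441], 'opening': 0.2616}
```

View pics/sc6_crop.png

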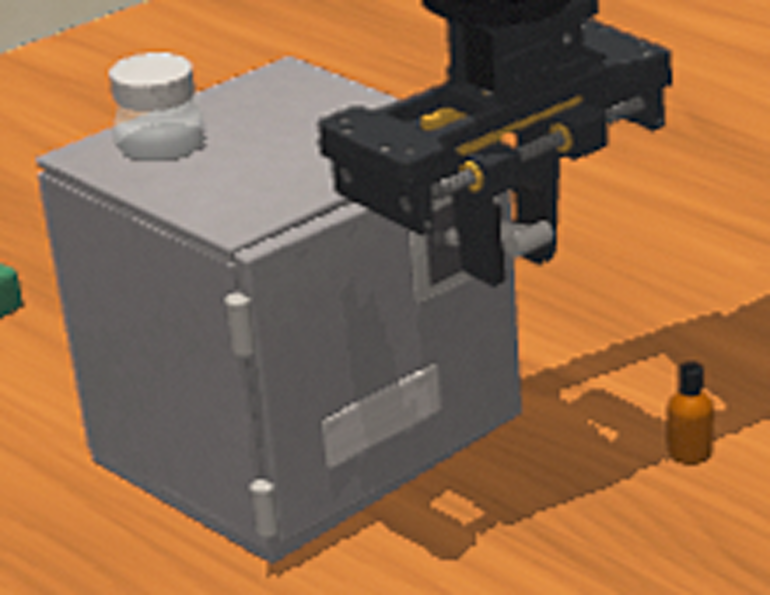

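View pics/wrist6.png

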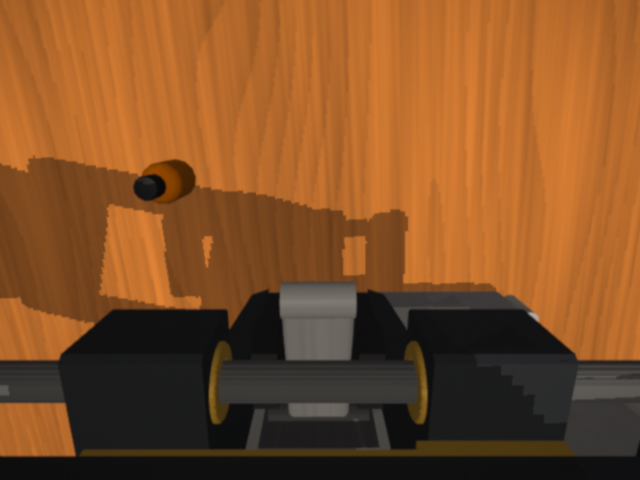

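The door has moved: its lower free corner went from crop (510,410) to (520,410). The pull force is under 1 N, so the pawl is free. Next I'll work out the swing rows.

```bash
python3 - <<'E'
import numpy as np
for p in [.01,.04,.075,.11,.145,.18,.215,.25,.28,.3]:
    c,s=np.cos(p),np.sin(p); print(np.round([ (-.135*(c-1)+.0516*s)*10,(-.135*s-.0516*(c-1))*10, p/2],3))
E
```

```text
[ 0.005 -0.013  0.005]
[ 0.022 -0.054  0.02 ]
[ 0.042 -0.1    0.038]
[ 0.065 -0.145  0.055]
[ 0.089 -0.19   0.072]
[ 0.114 -0.233  0.09 ]
[ 0.141 -0.276  0.108]
[ 0.17  -0.318  0.125]
[ 0.195 -0.353  0.14 ]
[ 0.213 -0.376  0.15 ]
```

>>> carry_out --series '[[[0.005, -0.013, 0, 0, 0, 0.005], [0.022, -0.054, 0, 0, 0, 0.02], [0.042, -0.1, 0, 0, 0, 0.038], [0.065, -0.145, 0, 0, 0, 0.055], [0.089, -0.19, 0, 0, 0, 0.072], [0.114, -0.233, 0, 0, 0, 0.09], [0.141, -0.276, 0, 0, 0, 0.108], [0.17, -0.318, 0, 0, 0, 0.125], [0.195, -0.353, 0, 0, 0, 0.14], [0.213, -0.376, 0, 0, 0, 0.15]]]'

```text
clock: 23.15
tool_pos: [0.5151, 0.0034, 0.1563]
tool_rot: [0.983, -0.181, -0.0, 0.0]
ft_force: [2.1, -1.6, -6.6]
opening: 0.264
```

```bash
python3 snap.py 7 scene
```

```text
{'clock': 23.15, 'tool_pos': [0.5151, 0.0034, 0.1563], 'tool_rot': [0.9834, -0.1814, -0.0003, 0.0002], 'ft_force': [2.106, -1.6264, -6.6255], 'wrist_torque': [-0.0822, -0.3067, 0.0898], 'joint_positions': [-0.2239, 0.1405, 1.8313, -0.0004, 1.1705, 0.1412], 'opening': 0.2643}
```

View pics/scene7.png

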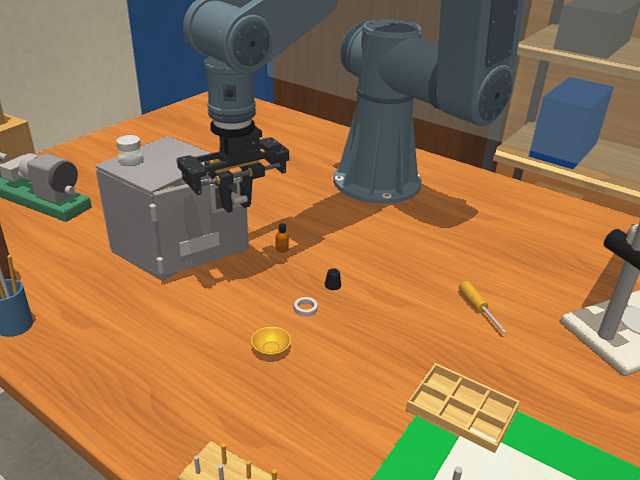

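The door follows (about 0.36 rad, free edge near pixel (245,245)) and the forces are low. Continuing.

>>> carry_out --series '[[[0.005, -0.013, 0, 0, 0, 0.005], [0.022, -0.054, 0, 0, 0, 0.02], [0.042, -0.1, 0, 0, 0, 0.038], [0.065, -0.145, 0, 0, 0, 0.055], [0.089, -0.19, 0, 0, 0, 0.072], [0.114, -0.233, 0, 0, 0, 0.09], [0.141, -0.276, 0, 0, 0, 0.108], [0.17, -0.318, 0, 0, 0, 0.125], [0.195, -0.353, 0, 0, 0, 0.14], [0.213, -0.376, 0, 0, 0, 0.15]]]'

```text
clock: 24.45
tool_pos: [0.5482, 0.0313, 0.1562]
tool_rot: [0.945, -0.326, -0.001, -0.0]
ft_force: [-1.0, 0.1, -6.8]
opening: 0.261
```

>>> carry_out --series '[[[0.005, -0.013, 0, 0, 0, 0.005], [0.022, -0.054, 0, 0, 0, 0.02], [0.042, -0.1, 0, 0, 0, 0.038], [0.065, -0.145, 0, 0, 0, 0.055], [0.089, -0.19, 0, 0, 0, 0.072], [0.114, -0.233, 0, 0, 0, 0.09], [0.141, -0.276, 0, 0, 0, 0.108], [0.17, -0.318, 0, 0, 0, 0.125], [0.195, -0.353, 0, 0, 0, 0.14], [0.213, -0.376, 0, 0, 0, 0.15]]]'

```text
clock: 25.7
tool_pos: [0.5885, 0.0481, 0.1562]
tool_rot: [0.886, -0.464, -0.0, -0.0]
ft_force: [-2.1, 4.8, -6.7]
opening: 0.258
```

>>> carry_out --series '[[[0.005, -0.013, 0, 0, 0, 0.005], [0.022, -0.054, 0, 0, 0, 0.02], [0.042, -0.1, 0, 0, 0, 0.038], [0.065, -0.145, 0, 0, 0, 0.055], [0.089, -0.19, 0, 0, 0, 0.072], [0.114, -0.233, 0, 0, 0, 0.09], [0.141, -0.276, 0, 0, 0, 0.108], [0.17, -0.318, 0, 0, 0, 0.125], [0.195, -0.353, 0, 0, 0, 0.14], [0.213, -0.376, 0, 0, 0, 0.15]]]'

```text
clock: 26.95
tool_pos: [0.6318, 0.0522, 0.1563]
tool_rot: [0.807, -0.591, -0.0, -0.001]
ft_force: [-0.4, 5.8, -5.5]
opening: 0.266
```

```bash
python3 snap.py 8 scene wrist
```

```text
{'clock': 26.95, 'tool_pos': [0.6318, 0.0522, 0.1563], 'tool_rot': [0.8065, -0.5912, -0.0003, -0.0005], 'ft_force': [-0.3657, 5.7778, -5.4839], 'wrist_torque': [0.9062, -0.0332, -0.0767], 'joint_positions': [-0.1051, 0.3879, 1.5209, 0.0013, 1.2328, 1.1596], 'opening': 0.2659}
```

View pics/scene8.png

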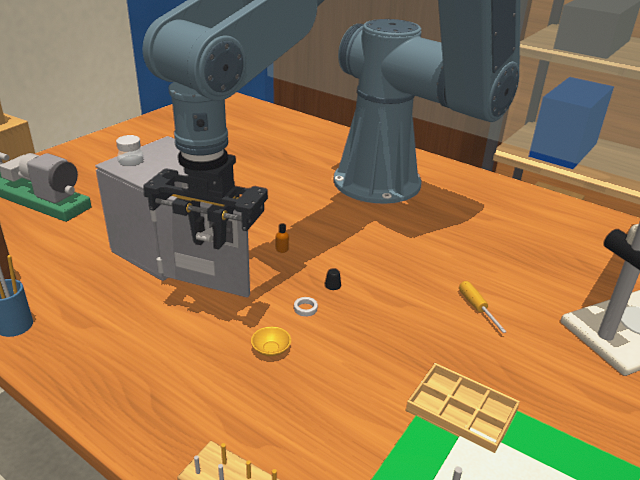

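View pics/wrist8.png

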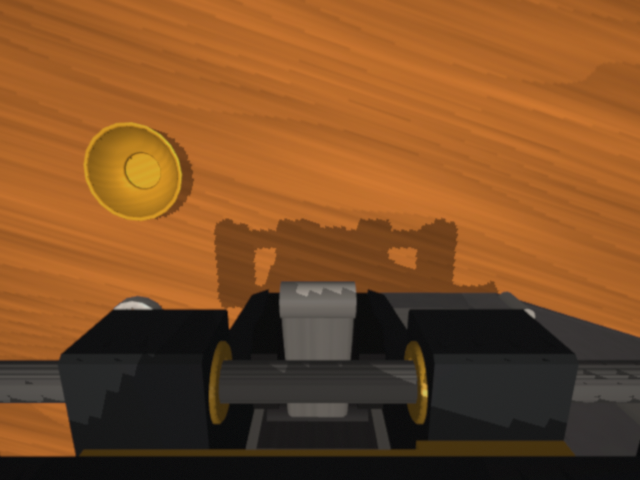

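The door stands at about 72° (tool yaw 1.265 rad). The dish and bottle are where they were. Now I'll lower the paddle back along its arc.

>>> carry_out --series '[[[0, -0.003, 0.015, 0, 0, 0], [-0.003, -0.007, 0.03, 0, 0, 0], [-0.005, -0.012, 0.05, 0, 0, 0], [-0.005, -0.016, 0.07, 0, 0, 0], [-0.005, -0.019, 0.09, 0, 0, 0], [-0.005, -0.022, 0.11, 0, 0, 0], [-0.005, -0.024, 0.13, 0, 0, 0], [-0.005, -0.025, 0.145, 0, 0, 0], [-0.005, -0.025, 0.155, 0, 0, 0], [-0.005, -0.025, 0.155, 0, 0, 0]]]'

```text
clock: 28.3
tool_pos: [0.6349, 0.0527, 0.1423]
tool_rot: [0.807, -0.591, 0.001, -0.001]
ft_force: [-0.9, 5.3, 2.4]
opening: 0.262
```

>>> carry_out --series '[[[0, 0, 0, 0, 0, 0], [0, 0, 0, 0, 0, 0], [0, 0, 0, 0, 0, 0], [0, 0, 0, 0, 0, 0], [0, 0, 0, 0, 0, 0], [0, 0, 0, 0, 0, 0], [0, 0, 0, 0, 0, 0], [0, 0, 0, 0, 0, 0], [0, 0, 0, 0, 0, 0], [0, 0, 0, 0, 0, 0]]]' --fingers 1

```text
clock: 29.55
tool_pos: [0.6337, 0.0526, 0.1409]
tool_rot: [0.807, -0.591, -0.0, -0.0]
ft_force: [0.4, -1.0, -0.6]
opening: 0.996
```

```bash
python3 snap.py 9 scene wrist
```

```text
{'clock': 29.55, 'tool_pos': [0.6337, 0.0526, 0.1409], 'tool_rot': [0.8068, -0.5908, -0.0, -0.0], 'ft_force': [0.4472, -0.9713, -0.6216], 'wrist_torque': [0.0443, -0.0364, 0.0194], 'joint_positions': [-0.1036, 0.4096, 1.525, 0.0, 1.207, 1.1604], 'opening': 0.9961}
```

View pics/wrist9.png

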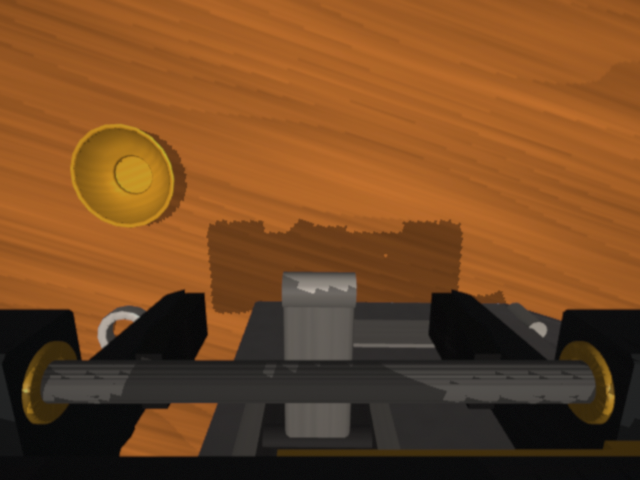

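View pics/scene9.png

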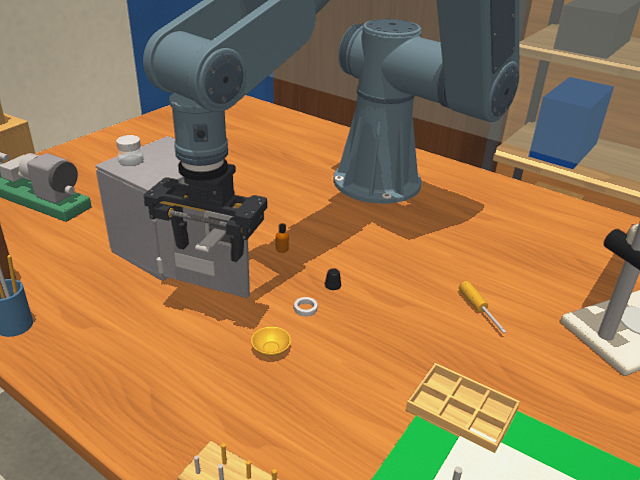

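The fingers are open and clear of the blade (columns 285–353). The paddle looks level, as it did before grasping. Retreating straight up.

>>> carry_out --series '[[[0, 0, -0.05, 0, 0, 0], [0, 0, -0.15, 0, 0, 0], [0, 0, -0.25, 0, 0, 0], [0, 0, -0.4, 0, 0, 0], [0, 0, -0.55, 0, 0, 0], [0, 0, -0.7, 0, 0, 0], [0, 0, -0.85, 0, 0, 0], [0, 0, -1, 0, 0, 0], [0, 0, -1, 0, 0, 0], [0, 0, -1, 0, 0, 0]]]'

```text
clock: 30.9
tool_pos: [0.6335, 0.0526, 0.2404]
tool_rot: [0.807, -0.591, -0.0, 0.0]
ft_force: [0.1, 0.3, -0.8]
opening: 0.997
```

>>> carry_out --series '[[[0, 0, -0.1, 0, 0, 0], [0, 0, -0.25, 0, 0, 0], [0, 0, -0.4, 0, 0, 0], [0, 0, -0.6, 0, 0, 0], [0, 0, -0.8, 0, 0, 0], [0, 0, -1, 0, 0, 0], [0, 0, -1, 0, 0, 0], [0, 0, -1, 0, 0, 0], [0, 0, -1, 0, 0, 0], [0, 0, -1, 0, 0, 0]]]'

```text
clock: 32.15
tool_pos: [0.6334, 0.0526, 0.34]
tool_rot: [0.807, -0.591, -0.001, 0.0]
ft_force: [0.4, 0.1, 0.4]
opening: 0.998
```

```bash
python3 snap.py 10 scene wrist
```

```text
{'clock': 32.15, 'tool_pos': [0.6334, 0.0526, 0.34], 'tool_rot': [0.8068, -0.5908, -0.0007, 0.0004], 'ft_force': [0.36, 0.0767, 0.414], 'wrist_torque': [0.0643, 0.0247, 0.016], 'joint_positions': [-0.1036, 0.2553, 1.3163, 0.0, 1.5715, 1.1604], 'opening': 0.9983}
```

View pics/scene10.png

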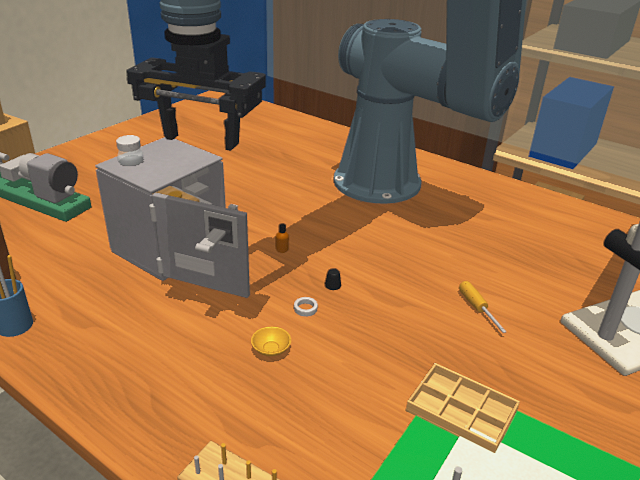

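View pics/wrist10.png

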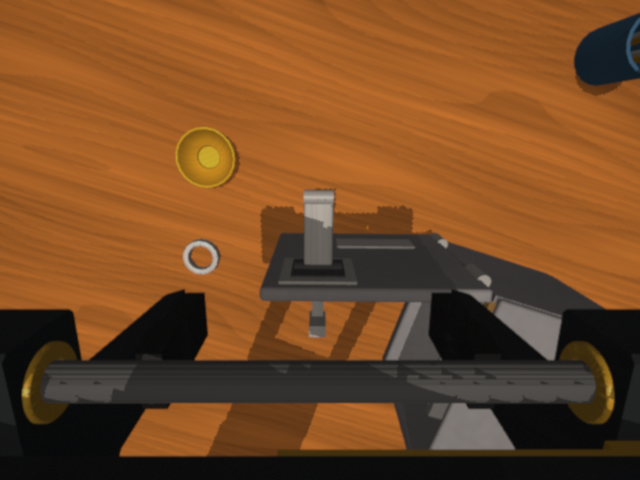

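```bash
python3 - <<'E'
from h import *
w=np.load("w10.npz")
def wz(u,v,z):
    c,d=wray((u,v),w,w["pos"],w["quat"]); return c+d*(z-c[2])/d[2]
a,b=wz(262,292,.198),wz(448,293,.198); d=a-b
print("door free->hinge pts",a,b,"open deg",np.degrees(np.arctan2(d[1],-d[0])))
print("bead far end at z=.163",wz(319,191,.163),"root",wz(319,264,.1635), "len",np.linalg.norm(wz(319,191,.163)-wz(319,264,.1635)))
A=cv2.imread("pics/scene0.png").astype(int);B=cv2.imread("pics/scene10.png").astype(int)
D=abs(A-B).max(2)
for n,(x,y,ww,hh) in dict(bottle=(270,218,26,36),loupe=(322,264,24,28),ring=(290,294,32,24),dish=(246,322,52,42),screw=(455,278,55,60),tray=(402,360,122,92),jar=(112,132,32,34)).items():
    print(n,(D[y:y+hh,x:x+ww]>60).mean().round(3))
E
```

```text
door free->hinge pts [0.57466326 0.07819665 0.198     ] [ 0.61678747 -0.05776897  0.198     ] open deg 72.78622711390162
bead far end at z=.163 [0.65683775 0.05840675 0.163     ] root [0.59841131 0.03987444 0.1635    ] len 0.061297187611478836
bottle 0.344
loupe 0.0
ring 0.0
dish 0.0
screw 0.0
tray 0.0
jar 0.008
```

```bash
python3 - <<'E'
from cell import order, arm
print(order.sign_off()); s=arm.state(); print(s["clock"],s["ft_force"])
E
```

```text
the job is handed in; nothing more can be done
None
the job is handed in; nothing more can be done
```

The cabinet door is open at about 72.8°, the paddle is back at rest, and the job is handed in at about 32 s of the 72 s allowed.

**What I did:**
- **Lift:** I gripped the paddle from above and lifted it in small steps until I felt the end stop, at about 16 mm (0.31 rad). Lift force rose from about 6 N to 12 N there, and I took the stop's share as roughly 6 N. I eased off twice by 0.4 mm.
- **Opening:** A gentle test pull moved the door with under 1 N of resistance by the end, so the pawl was free. I then swung the door at about 0.25 rad/s with the paddle held up.
- **Release:** I lowered the paddle along its arc, opened the fingers and backed straight up 20 cm.

**Last checks:**
- **Door angle:** The final wrist picture gave 72.8°, which agrees with the tool's turn of about 72.5°.
- **Paddle:** Its apparent length from above was 61.3 mm, against 60.8 mm before the lift, so it looks level.
- **Arm:** The wrist force was near zero, so the robot touches nothing.
- **Bystanders:** Before and after pictures showed no change for the loupe, ring, dish, screwdriver and tray, and almost none (0.8 % of pixels) for the jar. The bottle's area did differ, which I put down to the arm's shadow, because the bottle sits at the same pixels in both.

Two readings disagreed. The early corner fixes from the side camera were 10–18 mm off those from the scene camera, so I used the wrist camera for the grasp. The lift force also ran 3–5 N above the spring figure before the stop; I took that as friction of the blade in the pads and judged the stop by the jump instead.

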